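# Pack the clock weight that fits into the deep sprung case

### The arm

A 6-joint arm with a two-finger parallel gripper is mounted at the origin on the work surface. World frame = base frame: x ahead of the robot, y to its left, z up, the work surface at z = 0. Lengths are in m, angles in rad, forces in N, time in s.
With the tool pointing down it reaches from about 0.25 to 0.725 m from the base axis. Payload 9.7 kg.
Tool frame: the origin (TCP) lies midway between the tips of the shut fingers; the grasp point (between the pads) lies 19 mm behind it; z points along the fingers, y is the line along which they close (so a half turn about z gives the same grasp; the last joint's range is limited). The gripper opens to 85 mm and grips with 20 to 120 N. Pads are 22 mm wide; open, the fingers measure 114 mm over their backs; the gripper's body (76 mm by 85 mm) begins 54 mm behind the grasp point. The pads swing forward as they close: fully open they stand 13 mm farther back than shut.
Start: joints at [-1.192, 0.087, 0.176, 1.66, 0, 1.571], TCP at [0.203, -0.511, 0.231] pointing down, gripper open.
Joint ranges: [-3.13, 3.13], [-0.85, 1.81], [-1.15, 1.24], [-2.2, 2.28], [-1.44, 1.52], [-3.14, 3.14]. Speed limits (rad/s): [2.22, 2.22, 2.57, 3.14, 3.14, 3.14].

### API

Orientations are given as [roll, pitch, yaw] about the fixed x, y, z axes, in that order (R = Rz(yaw) Ry(pitch) Rx(roll)).
In Python, from plant import env, grab_frame, calibration, workorder, search_frame, silhouettes, mark_of gives the robot as it stands. The module is installed in compiled form; this text tells all that it offers.
- The arm moves only by the tool jog_arm, never from a script. Its argument "commands" is a list of rows, each a list of 3 entries, a list of its own where there are three numbers: the shift along the tool's x, y, z each as a share of 0.15 m, from -1 to 1, then the turn, a rotation vector about the tool's x, y, z each as a share of 180 degrees, from -1 to 1, then the opening, from 0 (shut) to 1 (fully open). In form: [[[dx, dy, dz], [wx, wy, wz], jaw], ...]. A call has 1 to 8 rows; each row is the pose to reach, as a shift and turn from the pose commanded when the call began, along the tool's axes at that moment, turning the shorter way round; what a row does not reach only later rows make up. A row lasts 1/10 s, in which the tool goes at most 50 mm and 8.59 degrees, less where a joint would pass 70% of its speed; a pose out of reach is approached as far as the arm can. A call with a number of a shift or a turn outside -1 to 1 is refused whole. A call with a gripper value outside its range is refused whole. The fingers move at their own pace and stop on an object; "force" is the grip in N (left out, the last holds). Time passes only in rows, so rows that repeat a pose let the fingers close. It gives the time, the measured TCP pose, the force, the opening and the grip force at its end, in the units of the state.
- env.get_state(): the state, without advancing time (a new reading comes with each control period).
- grab_frame(name): name is "scene" or "top" or "wrist"; returns the picture (480x640x3 uint8, red, green, blue); there is no depth.
- calibration(name): a dict with "intrinsics" (3x3 intrinsics, pixels), "xyz" and "orientation" of the camera in the world. Camera axes: x right, y up, looking along -z (the intrinsics and any distortion apply to the point x, -y, -z); pixel columns grow to the right and rows downward; lengths in m; the calibration is good to about 2 mm. A picture is of the moment at which its call begins: read the wrist's pose just before it. calibration takes no time and is no camera call; for the wrist camera it gives the pose at the moment of the call.
- workorder.finish_job(): hands the job in; it is judged then, once.
Trained networks look in the newest picture that a camera, given by its name, has taken for a name from the list of things; names that differ only in an ending like _2 or _b are one class to them, and where a whole thing is asked for, a point or a joint stands for the part that bears it (a point fixed in the world has none). Each returns a list of dicts, best first, with "p" (0 to 1); they miss things now and then, are a little off and sometimes report something else, mostly with a low value. They report only what shows in the picture. A call takes as long as a camera call. They do not tell look-alikes from the thing itself.
- search_frame(camera, name): "bbox" ([left, top, right, bottom] in pixels, round what is visible of it).
- silhouettes(camera, name): "pixels" (480x640 bool, what is visible of it) and "bbox" ([left, top, right, bottom] in pixels, round what is visible of it).
- mark_of(camera, name): "point" ([column, row] in pixels: a listed point, or the origin of a listed thing).
The state is a dict: "time": time; "joint_pos": joint angles; "qvel": joint speeds; "joint_torque": joint torques, N m; "ee_pos": TCP position; "tcp_rot": TCP orientation; "wrist_force": force on the tool from outside, world axes, zero at the start; "wrist_torque": the same for the moment, N m; "gripper_width": finger opening in m; "grip_force": force on a finger pad.
Only numpy, scipy, OpenCV 4.12 (cv2) and the standard library are available. Lean on these libraries where they do the work, as an engineer would, in place of code of your own. Each camera call takes 0.05 s, during which the arm holds its last target. There are 200 camera calls.

### The job

Of the three brown egg-shaped clock weights standing on the bench, take by its stem the thickest one that still fits into the empty plywood case, and lower it upright and gently all the way down onto the cushioned floor inside. The floor's height differs from case to case, so feel for it and keep hold until the weight is standing on it: do not let it drop, push hard on it or bang it on the case. Then let go and move away, leaving the other two weights, the chalet, the glue bottle and the varnish jar where they are.

Things in the scene. Friction and masses are not known exactly. Their poses are not given: they have to be found in the camera images.
- weight_mid: Middle of three look-alike brown ridged egg-shaped clock weights: greatest diameter 70 mm (34 mm above its foot), body 95 mm tall, then a straight round brass stem, 18 mm diameter, from 95 to 155 mm; about 0.45 kg. Flat foot 44 mm across. Origin at the foot's centre, z up along the stem. The weights may stand in any order. Fits the case with 7 mm to spare each side.
- weight_slim: The slimmest weight: as weight_mid (same height, same stem) but 54 mm greatest diameter. Too slim: leave it.
- weight_fat: The fattest weight: as weight_mid (same height, same stem) but 90 mm greatest diameter. Too thick for the case: leave it.
- case: The empty deep plywood case, fixed: square, 96 mm outside, 84 mm clear inside, 175 mm tall, open at the top. Origin at its underside's centre, z up, x and y square to its walls. Inside, a cork-faced floor on springs (3 N per mm, 10 mm travel); its top stands somewhere from 20 to 70 mm above the underside, a height that is not reported.
- case_mouth (a point): Centre of the empty case's mouth, level with its rim (175 mm above the bench).
- packed_case: A second case of the same size, fixed, already holding a weight whose stem sticks up. Leave it. The two cases may stand in either place. Origin at the centre of its underside.
- glue: White glue bottle, 56 mm diameter, 150 mm tall, standing loose; origin at the centre of its underside.
- varnish: Amber glass varnish jar, 64 mm diameter, 75 mm tall, standing loose; origin at the centre of its underside.
- chalet: Small wooden model chalet on a green base of 100 by 120 mm, about 98 mm tall, loose; origin at the centre of its underside.
Not all that is in view belongs to the job. What is shaped like the case but turquoise is not meant.

How it is judged:
On the way, in this order (a step that is already met when the one before it is completed fails the run):
1. the middle weight is lifted to above the rim of the empty case, over its mouth (z of weight_mid in the frame of case above 0.172 m and horizontal distance between weight_mid and case_mouth below 0.06 m), for 0.1 s.
2. it stands on the case's floor, deep inside, while the fingers still hold it (z of weight_mid in the frame of case below 0.08 m and horizontal distance between weight_mid and case_mouth below 0.03 m and contact force between weight_mid and case above 1.5 N and contact force between the fingers and weight_mid above 2 N), for 0.1 s.
At the end, for the whole second after the job is handed in: The middle weight (70 mm) stands at rest inside the empty case: its foot under 80 mm above the case's underside and within 25 mm of the case's centre line, upright within 0.2 rad, moving slower than 0.02 m/s; the other two weights are within 30 mm of where they started (z of weight_mid in the frame of case between 0 and 0.08 m and horizontal distance between weight_mid and case_mouth below 0.025 m and angle between weight_mid's own z axis and vertical below 0.2 rad and linear speed of weight_mid below 0.02 m/s and distance of each of weight_slim, weight_fat from where it was at the start of the episode below 0.03 m); the robot touches nothing.
It fails at once if the weight drops or is plunged inside the case (faster than 0.4 m/s; a fall of about 8 mm) (z of weight_mid in the frame of case below 0.172 m and horizontal distance between weight_mid and case_mouth below 0.05 m and linear speed of weight_mid above 0.4 m/s).
It fails at once if the weight presses on or hits the case with more than 20 N (contact force between weight_mid and case above 20 N).
It fails at once if a wrong weight is moved by more than 30 mm (distance of any of weight_slim, weight_fat from where it was at the start of the episode above 0.03 m).
It fails at once if the chalet, glue bottle or varnish jar is moved by more than 30 mm or knocked over (distance of any of glue, varnish, chalet from where it was at the start of the episode above 0.03 m or angle between any of glue, varnish's own z axis and vertical above 0.5 rad).
It also fails if it takes over 48 s, if anything falls off the work surface, if the arm or the gripper's body presses on something with over 40 N, if the wrist force passes 120 N, or if a joint passes its speed limit or range.

## Working session

There is one attempt and no reset: what is moved stays moved. The work goes in short steps, Python scripts to look and compute and a tool call to move; the robot and the scene stay as the last step left them, time stands still between calls to the robot, and variables do not carry over. Pictures are saved under pics/ and viewed, at most 10 in all, crops included, and the job is handed in when it is done.

Besides the shell and the picture viewer there is one more tool, called after "Request:" by a JSON object that holds its "fn" and its "kwargs", one argument or row to a line. jog_arm: Moves the arm, as the interface text tells. Shift numbers are shares of 0.15 m and turn numbers shares of 180 degrees, none past 1 either way. Its arguments: {"type":"object","properties":{"commands":{"type":"array","items":{"type":"array"}},"force":{"type":"number"}},"required":["commands"]}

```bash
mkdir -p pics
cat > h.py <<'E'
import numpy as np, cv2
from scipy.spatial.transform import Rotation as R
from plant import env, grab_frame, calibration, workorder, search_frame, silhouettes, mark_of
def cam(n):
    c=calibration(n); o=np.array(c["orientation"],float)
    M=o if o.shape==(3,3) else (R.from_euler('xyz',o).as_matrix() if o.size==3 else R.from_quat(o).as_matrix())
    return np.array(c["intrinsics"]),np.array(c["xyz"]),M
def ray(n,px,z):
    K,p,M=cam(n); u=np.linalg.inv(K)@[px[0],px[1],1]
    d=M@[u[0],-u[1],-u[2]]; return p+d*(z-p[2])/d[2]
def proj(n,P):
    K,p,M=cam(n); q=M.T@(np.asarray(P)-p); q=K@[q[0],-q[1],-q[2]]; return q[:2]/q[2]
E
python3 - <<'E'
from h import *
for n in("scene","top"):
    im=grab_frame(n); cv2.imwrite(f"pics/{n}.png",im[:,:,::-1]); print(n,calibration(n))
    for t in("weight_mid","weight_slim","weight_fat","case","case_mouth","packed_case","glue","varnish","chalet"):
        z=.175 if t=="case_mouth" else 0
        print(t,[(round(d["p"],2),np.round(d["point"]),ray(n,d["point"],z).round(3)) for d in mark_of(n,t)[:4]])
        if t[:4]in("weig","case","pack"): print('   bbox',[(round(d["p"],2),np.round(d["bbox"])) for d in search_frame(n,t)[:4]])
print(env.get_state())
E
```

```text
scene {'intrinsics': array([[474.62946242,   0.        , 320.87469037],
       [  0.        , 474.62946242, 243.24030486],
       [  0.        ,   0.        ,   1.        ]]), 'xyz': array([1.0452689 , 0.4139532 , 0.67072741]), 'orientation': array([ 0.87541942, -0.00634451,  2.27228233])}
weight_mid [(0.78, array([496., 367.]), array([0.484, 0.332, 0.   ])), (0.3, array([411., 314.]), array([0.477, 0.16 , 0.   ]))]
   bbox [(0.92, array([476., 300., 523., 375.]))]
weight_slim [(0.97, array([378., 391.]), array([0.652, 0.207, 0.   ]))]
   bbox [(0.55, array([362., 324., 394., 402.]))]
weight_fat [(0.66, array([407., 313.]), array([0.479, 0.154, 0.   ]))]
   bbox [(0.8, array([391., 248., 436., 325.]))]
case [(0.91, array([349., 230.]), array([ 0.35 , -0.082,  0.   ])), (0.88, array([290., 262.]), array([ 0.517, -0.111,  0.   ]))]
   bbox [(0.72, array([326., 148., 385., 245.])), (0.58, array([254., 176., 329., 283.]))]
case_mouth [(0.85, array([356., 158.]), array([ 0.331, -0.09 ,  0.175]))]
   bbox [(0.76, array([257., 175., 330., 283.])), (0.64, array([325., 145., 384., 249.]))]
pa
[... 1859 characters left out ...]
'joint_pos': array([-1.19200805e+00,  8.68757000e-02,  1.75884212e-01,  1.65979532e+00,
       -1.10122410e-05,  1.57082030e+00]), 'qvel': array([ 5.53374474e-04, -1.02022545e-03,  3.47065765e-04, -1.95348848e-03,
        5.27508470e-05, -1.16675305e-03]), 'joint_torque': array([-9.94111615e-04, -5.20094204e+01,  4.64855289e+01,  1.77757182e-03,
       -7.37205983e-05, -2.29328543e-05]), 'ee_pos': array([ 0.20338132, -0.51100607,  0.23128943]), 'tcp_rot': array([3.14158314e+00, 1.10120129e-05, 3.78764310e-01]), 'wrist_force': array([-0.71658971, -0.01022489,  0.20245564]), 'wrist_torque': array([-0.04530375,  0.0319117 ,  0.07431571]), 'grip_force': 0.0, 'gripper_width': 0.08554450313819814}
```

View pics/scene.png

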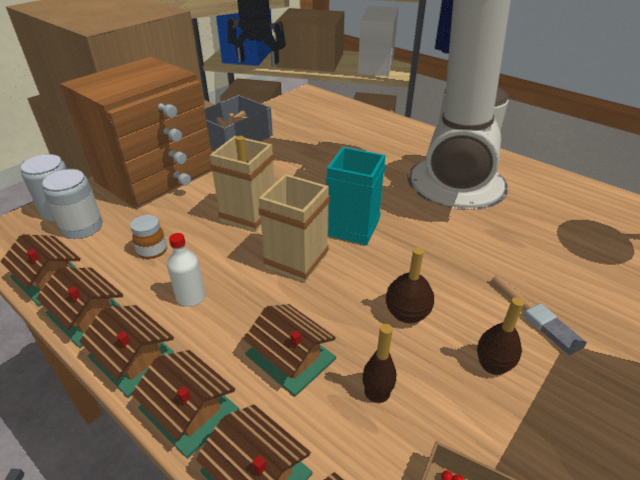

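View pics/top.png

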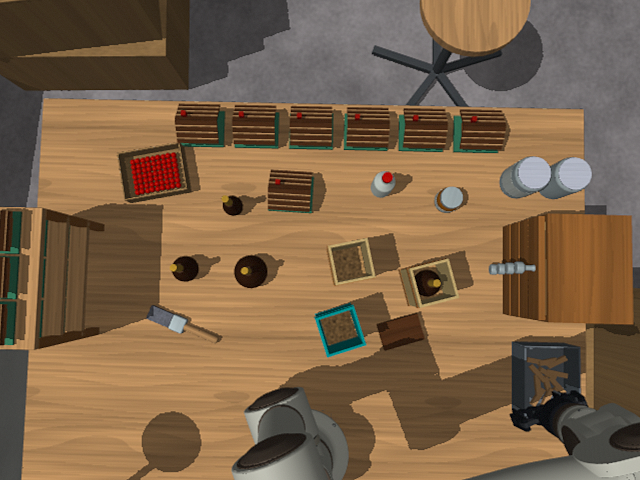

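The scene picture shows the three weights: slim at (380,375), fat at (410,295) and mid at (500,345) with its stem tip at (516,302). The empty plywood case is at (296,225), the packed one at (243,180), and the turquoise decoy at (357,195). The top picture agrees: mid at (185,268), empty case mouth at (351,261).

```bash
cat > fit.py <<'E'
from h import *
from scipy.optimize import minimize
def hullmask(n,parts):
    m=np.zeros((480,640),np.uint8)
    for P in parts:
        q=np.array([proj(n,p) for p in P]); 
        cv2.fillConvexPoly(m,cv2.convexHull((q*16).round().astype(np.int32)),255,shift=4,lineType=cv2.LINE_AA)
    return m.astype(float)/255
th=np.linspace(0,2*np.pi,24,endpoint=False)
def ring(x,y,r,z): return [(x+r*np.cos(t),y+r*np.sin(t),z) for t in th]
def case(v): 
    x,y,a=v; return [[(x+s*np.cos(a)*.048-t*np.sin(a)*.048,y+s*np.sin(a)*.048+t*np.cos(a)*.048,z) for s in(-1,1) for t in(-1,1) for z in(0,.175)]]
def stem(v): return [ring(*v,.009,.1)+ring(*v,.009,.155)]
def fit(masks,model,v0,step):
    def c(v): return sum(np.abs(cv2.GaussianBlur(hullmask(n,model(v)),(0,0),1.5)-cv2.GaussianBlur(m.astype(float),(0,0),1.5)).sum() for n,m in masks)
    s=np.array([v0]+[np.array(v0)+np.eye(len(v0))[i]*step[i] for i in range(len(v0))])
    r=minimize(c,v0,method="Nelder-Mead",options=dict(initial_simplex=s,xatol=1e-4)); return r.x.round(4),round(r.fun,1),round(c(v0),1)
E
python3 - <<'E'
from fit import *
def pick(n,t,px):
    for d in silhouettes(n,t):
        if d["pixels"][px[1]-4:px[1]+5,px[0]-4:px[0]+5].any(): return d["pixels"]
    print("none",n,t)
for n in("scene","top"): grab_frame(n)
ms=[(n,pick(n,"case",p)) for n,p in(("scene",(296,240)),("top",(351,261)))]
ms=[m for m in ms if m[1] is not None]
for a in(0,.3,-.3): 
    print("case",fit(ms,case,[.5,-.113,a],[.01,.01,.2]),[fit([m],case,[.5,-.113,a],[.01,.01,.2])[0] for m in ms])
wm=[]
for n,(x0,y0,x1,y1) in(("scene",(500,292,530,340)),("top",(165,250,205,285))):
    im=cv2.imread(f"pics/{n}.png"); h=cv2.cvtColor(im,cv2.COLOR_BGR2HSV)
    b=((h[...,0]>15)&(h[...,0]<32)&(h[...,1]>140)&(h[...,2]>95)); m=np.zeros_like(b); m[y0:y1,x0:x1]=b[y0:y1,x0:x1]
    k,l,s,c=cv2.connectedComponentsWithStats(m.astype(np.uint8)); i=1+s[1:,4].argmax(); print(n,s[i],c[i]); wm.append((n,l==i))
    print(mark_of(n,"weight_mid")[0]["point"])
print("stem",fit(wm,stem,[.482,.325],[.01,.01]),[fit([m],stem,[.482,.325],[.01,.01])[0] for m in wm])
E
```

```text
Traceback (most recent call last):
  File "fit.py", line 17, in fit
    r=minimize(c,v0,method="Nelder-Mead",options=dict(initial_simplex=s,xatol=1e-4)); return r.x.round(4),round(r.fun,1),round(c(v0),1)
  File "fit.py", line 15, in c
    def c(v): return sum(np.abs(cv2.GaussianBlur(hullmask(n,model(v)),(0,0),1.5)-cv2.GaussianBlur(m.astype(float),(0,0),1.5)).sum() for n,m in masks)
                     ~~~^^^^^^^^^^^^^^^^^^^^^^^^^^^^^^^^^^^^^^^^^^^^^^^^^^^^^^^^^^^^^^^^^^^^^^^^^^^^^^^^^^^^^^^^^^^^^^^^^^^^^^^^^^^^^^^^^^^^^^^^^^^^^
  File "fit.py", line 15, in <genexpr>
    def c(v): return sum(np.abs(cv2.GaussianBlur(hullmask(n,model(v)),(0,0),1.5)-cv2.GaussianBlur(m.astype(float),(0,0),1.5)).sum() for n,m in masks)
                                                 ~~~~~~~~^^^^^^^^^^^^
  File "fit.py", line 6, in hullmask
    q=np.array([proj(n,p) for p in P]);
                ~~~~^^^^^
  File "h.py", line 12, in proj
    K,p,M=cam(n); q=M.T@(np.asarray(P)-p); q=K@[q[0],-q[1],-q[2]]; return q[:2]/q[2]
          ~~~^^^
  File "h.py", line 5, in cam
    c=calibration(n); o=np.array(c["orientation"],float)
ValueError: time passes only in moves, steps and waits
```

```bash
sed -i 's/^def cam/import functools\n@functools.lru_cache\ndef cam/' h.py
cat > m.py <<'E'
from fit import *
def pick(n,t,px):
    for d in silhouettes(n,t):
        if d["pixels"][px[1]-4:px[1]+5,px[0]-4:px[0]+5].any(): return d["pixels"]
    print("none",n,t)
for n in("scene","top"): grab_frame(n)
ms=[(n,pick(n,"case",p)) for n,p in(("scene",(296,240)),("top",(351,261)))]
ms=[m for m in ms if m[1] is not None]
for a in(0,.3,-.3): 
    print("case",fit(ms,case,[.5,-.113,a],[.01,.01,.2]),[fit([m],case,[.5,-.113,a],[.01,.01,.2])[0] for m in ms])
wm=[]
for n,(x0,y0,x1,y1) in(("scene",(500,292,530,340)),("top",(165,250,205,285))):
    im=cv2.imread(f"pics/{n}.png"); h=cv2.cvtColor(im,cv2.COLOR_BGR2HSV)
    b=((h[...,0]>15)&(h[...,0]<32)&(h[...,1]>170)&(h[...,2]>95)); m=np.zeros_like(b); m[y0:y1,x0:x1]=b[y0:y1,x0:x1]
    k,l,s,c=cv2.connectedComponentsWithStats(m.astype(np.uint8)); i=1+s[1:,4].argmax(); print(n,s[i],c[i]); wm.append((n,l==i))
print("stem",fit(wm,stem,[.482,.325],[.01,.01]),[fit([m],stem,[.482,.325],[.01,.01])[0] for m in wm])
print(env.get_state()["time"])
E
python3 m.py
```

```text
case (array([ 0.5067, -0.1046,  0.2168]), np.float64(353.8), np.float64(983.6)) [array([ 0.5067, -0.1038,  0.2212]), array([ 0.5064, -0.1075,  0.1948])]
case (array([ 0.5068, -0.1046,  0.217 ]), np.float64(353.8), np.float64(1030.0)) [array([ 0.5068, -0.1037,  0.2234]), array([ 0.5053, -0.1077,  0.1733])]
case (array([ 0.5069, -0.1046,  0.2195]), np.float64(353.8), np.float64(1337.9)) [array([ 0.5068, -0.104 ,  0.2225]), array([ 0.5041, -0.1078,  0.1982])]
scene [514 302   5   2   5] [516.  302.2]
top [170 264   7   8  43] [172.97674419 267.41860465]
stem (array([0.4808, 0.3199]), np.float64(528.4), np.float64(535.7)) [array([-2.1934, -0.144 ]), array([0.4804, 0.3245])]
2.0
```

Run:
```python
from fit import *
wm=[]
for n,(x0,y0,x1,y1),S in(("scene",(500,292,530,340),160),("top",(160,250,205,285),160)):
    im=cv2.imread(f"pics/{n}.png").astype(int)
    if n=="scene":
        print([tuple(im[y,x]) for y,x in((303,516),(312,513),(325,509))], [tuple(im[y,x]) for y,x in((303,528),(325,525),(300,490))])
    b=(im[...,0]<.42*im[...,2])&(im[...,2]>75)&(im[...,1]>.62*im[...,2]); m=np.zeros_like(b); m[y0:y1,x0:x1]=b[y0:y1,x0:x1]
    k,l,s,c=cv2.connectedComponentsWithStats(m.astype(np.uint8)); i=1+s[1:,4].argmax(); print(n,s[i],c[i]); wm.append((n,l==i))
for v in([.482,.325],[.478,.32]): print("stem",fit(wm,stem,v,[.01,.01]),[fit([m],stem,v,[.01,.01])[0] for m in wm])
s=env.get_state(); print(s["ee_pos"],s["tcp_rot"],s["joint_pos"])
```

```text
[(np.int64(59), np.int64(139), np.int64(177)), (np.int64(39), np.int64(81), np.int64(102)), (np.int64(39), np.int64(85), np.int64(106))] [(np.int64(99), np.int64(141), np.int64(184)), (np.int64(102), np.int64(147), np.int64(195)), (np.int64(111), np.int64(162), np.int64(211))]
scene [502 297  22  35 398] [512.5879397  314.25879397]
top [170 264   7   8  48] [173.   267.25]
stem (array([0.4853, 0.3266]), np.float64(148.1), np.float64(179.9)) [array([0.4855, 0.3264]), array([0.4827, 0.3246])]
stem (array([0.4854, 0.3264]), np.float64(148.3), np.float64(378.8)) [array([0.4855, 0.3264]), array([0.4832, 0.3271])]
[ 0.20338822 -0.51100757  0.23128789] [3.14159013e+00 2.63183600e-05 3.78803247e-01] [-1.19198947e+00  8.68919392e-02  1.75898619e-01  1.65980048e+00
 -2.63183692e-05  1.57079994e+00]
```

Request:
{"fn": "jog_arm", "kwargs": {
  "commands": [
    [[0.76,-0.9,-0.5],[0,0,0],1],
    [[0.76,-0.9,-0.5],[0,0,0],1],
    [[0.76,-0.9,-0.5],[0,0,0],1],
    [[0.76,-0.9,-0.5],[0,0,0],1],
    [[0.76,-0.9,-0.5],[0,0,0],1]
  ],
  "force": 30
}}

```text
time: 2.5
ee_pos: [0.2605, -0.3407, 0.3096]
tcp_rot: [3.137, -0.002, 0.382]
wrist_force: [0.1, -0.0, 0.1]
gripper_width: 0.085
grip_force: 0.0
```

Request:
{"fn": "jog_arm", "kwargs": {
  "commands": [
    [[0.76,-0.9,0],[0,0,0],1],
    [[0.76,-0.9,0],[0,0,0],1],
    [[0.76,-0.9,0],[0,0,0],1],
    [[0.76,-0.9,0],[0,0,0],1],
    [[0.76,-0.9,0],[0,0,0],1]
  ]
}}

```text
time: 3.0
ee_pos: [0.3161, -0.1739, 0.3063]
tcp_rot: [3.141, -0.001, 0.383]
wrist_force: [-0.0, -0.3, -0.8]
gripper_width: 0.0856
grip_force: 0.0
```

Request:
{"fn": "jog_arm", "kwargs": {
  "commands": [
    [[0.76,-0.9,0],[0,0,0],1],
    [[0.76,-0.9,0],[0,0,0],1],
    [[0.76,-0.9,0],[0,0,0],1],
    [[0.76,-0.9,0],[0,0,0],1],
    [[0.76,-0.9,0],[0,0,0],1]
  ]
}}

```text
time: 3.5
ee_pos: [0.3724, -0.0066, 0.3056]
tcp_rot: [-3.141, 0.001, 0.382]
wrist_force: [0.0, -0.2, -0.2]
gripper_width: 0.0854
grip_force: 0.0
```

Request:
{"fn": "jog_arm", "kwargs": {
  "commands": [
    [[0.76,-0.9,0],[0,0,0],1],
    [[0.76,-0.9,0],[0,0,0],1],
    [[0.76,-0.9,0],[0,0,0],1],
    [[0.76,-0.9,0],[0,0,0],1],
    [[0.76,-0.9,0],[0,0,0],1]
  ]
}}

```text
time: 4.0
ee_pos: [0.4287, 0.1606, 0.3048]
tcp_rot: [-3.142, 0.002, 0.381]
wrist_force: [-0.1, -0.3, 0.3]
gripper_width: 0.0851
grip_force: 0.0
```

Request:
{"fn": "jog_arm", "kwargs": {
  "commands": [
    [[0.46,-0.6,0],[0,0,0.052],1],
    [[0.46,-0.6,0],[0,0,0.052],1],
    [[0.46,-0.6,0],[0,0,0.052],1],
    [[0.46,-0.6,0],[0,0,0.052],1],
    [[0.46,-0.6,0],[0,0,0.052],1],
    [[0.46,-0.6,0],[0,0,0.052],1]
  ]
}}

```text
time: 4.6
ee_pos: [0.4892, 0.1553, 0.3066]
tcp_rot: [-3.104, 0.001, 0.288]
wrist_force: [-0.8, 0.5, 0.6]
gripper_width: 0.0853
grip_force: 0.0
```

Request:
{"fn": "jog_arm", "kwargs": {
  "commands": [
    [[0,0,0],[0,0,0],1],
    [[0,0,0],[0,0,0],1],
    [[0,0,0],[0,0,0],1]
  ]
}}

```text
time: 4.9
ee_pos: [0.4891, 0.1556, 0.3065]
tcp_rot: [-3.104, 0.001, 0.288]
wrist_force: [0.9, -0.2, 0.5]
gripper_width: 0.0855
grip_force: 0.0
```

Run:
```python
from h import *
s=env.get_state()
for k in("time","joint_pos","qvel","ee_pos","tcp_rot","wrist_force"): print(k,np.round(s[k],4))
im=grab_frame("scene"); cv2.imwrite("pics/s2.png",im[:,:,::-1])
```

```text
time 4.9
joint_pos [0.2871 0.0416 0.2766 1.8068 0.0375 3.1405]
qvel [-0.0012  0.0041  0.0002 -0.0006  0.     -0.0006]
ee_pos [0.4891 0.1556 0.3065]
tcp_rot [-3.1041e+00  1.0000e-03  2.8820e-01]
wrist_force [ 0.9242 -0.1766  0.458 ]
```

View pics/s2.png

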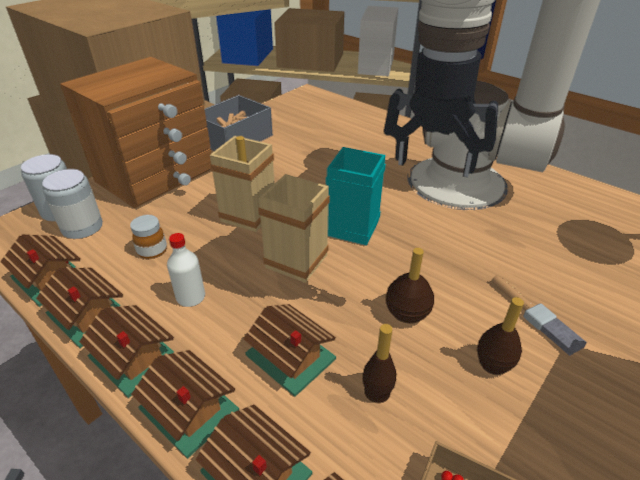

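The last joint hit its limit, so I'll use the quarter-turned grasp (yaw 1.788). The picture shows the gripper clear at (440,120) and all the things unmoved.

```bash
cat > plan.py <<'E'
import sys
from h import *
s=env.get_state(); p=np.array(s["ee_pos"]); M=R.from_euler('xyz',s["tcp_rot"])
t=np.array(list(map(float,sys.argv[1:4]))); T=R.from_euler('xyz',[np.pi,0,float(sys.argv[4])])
print("t",s["time"],"shift",(M.inv().apply(t-p)/.15).round(4),"turn",((M.inv()*T).as_rotvec()/np.pi).round(4),p.round(4))
E
python3 plan.py .485 .3265 .30 1.788
```

```text
t 4.95 shift [ 0.2969 -1.0984  0.0844] turn [-0.0099 -0.0087 -0.4774] [0.4892 0.1555 0.3065]
```

Request:
{"fn": "jog_arm", "kwargs": {
  "commands": [
    [[0.1,-0.4,0],[-0.0099,-0.0087,-0.4774],1],
    [[0.2,-0.7,0.04],[-0.0099,-0.0087,-0.4774],1],
    [[0.297,-1,0.084],[-0.0099,-0.0087,-0.4774],1],
    [[0.297,-1,0.084],[-0.0099,-0.0087,-0.4774],1],
    [[0.297,-1,0.084],[-0.0099,-0.0087,-0.4774],1],
    [[0.297,-1,0.084],[-0.0099,-0.0087,-0.4774],1],
    [[0.297,-1,0.084],[-0.0099,-0.0087,-0.4774],1],
    [[0.297,-1,0.084],[-0.0099,-0.0087,-0.4774],1]
  ]
}}

```text
time: 5.75
ee_pos: [0.4893, 0.3125, 0.2993]
tcp_rot: [-3.135, -0.004, 1.494]
wrist_force: [-0.4, 0.0, -0.3]
gripper_width: 0.0855
grip_force: 0.0
```

```bash
python3 plan.py .485 .3265 .30 1.788
```

```text
t 5.75 shift [ 0.0912 -0.036  -0.0043] turn [-0.002  -0.0016 -0.0936] [0.4893 0.3125 0.2993]
```

Request:
{"fn": "jog_arm", "kwargs": {
  "commands": [
    [[0.091,-0.036,0],[-0.002,-0.0016,-0.0936],1],
    [[0.091,-0.036,0],[-0.002,-0.0016,-0.0936],1],
    [[0.091,-0.036,0],[-0.002,-0.0016,-0.0936],1],
    [[0.091,-0.036,0],[-0.002,-0.0016,-0.0936],1],
    [[0.091,-0.036,0],[-0.002,-0.0016,-0.0936],1]
  ]
}}

```text
time: 6.25
ee_pos: [0.4852, 0.3262, 0.2994]
tcp_rot: [-3.141, -0.0, 1.778]
wrist_force: [0.5, -0.0, 0.4]
gripper_width: 0.0855
grip_force: 0.0
```

Run:
```python
from h import *
s=env.get_state(); print(s["ee_pos"],s["tcp_rot"],s["joint_pos"])
im=grab_frame("wrist"); cv2.imwrite("pics/w1.png",im[:,:,::-1])
print(mark_of("wrist","weight_mid")[:1],[proj("wrist",(.485,.3265,z)) for z in(0,.1,.155)], cam("wrist"))
```

```text
[0.4852467  0.32617616 0.29944018] [-3.14147994e+00 -3.47600788e-04  1.77801308e+00] [5.91636455e-01 2.14143946e-01 4.53841905e-01 1.81046841e+00
 3.64499822e-04 1.95521601e+00]
[{'point': [321.3, 189.0], 'p': 0.74}] [array([323.10942738, 186.06264624]), array([323.03797968, 205.69356889]), array([322.97902264, 221.89256828])] (array([[416.24122088,   0.        , 323.40103325],
       [  0.        , 416.24122088, 241.34285118],
       [  0.        ,   0.        ,   1.        ]]), array([0.47014833, 0.39814535, 0.44249413]), array([[ 9.78399204e-01, -1.97719536e-01, -6.03488394e-02],
       [ 2.06724436e-01,  9.35880591e-01,  2.85293756e-01],
       [ 7.11583234e-05, -2.91606763e-01,  9.56538285e-01]]))
```

View pics/w1.png

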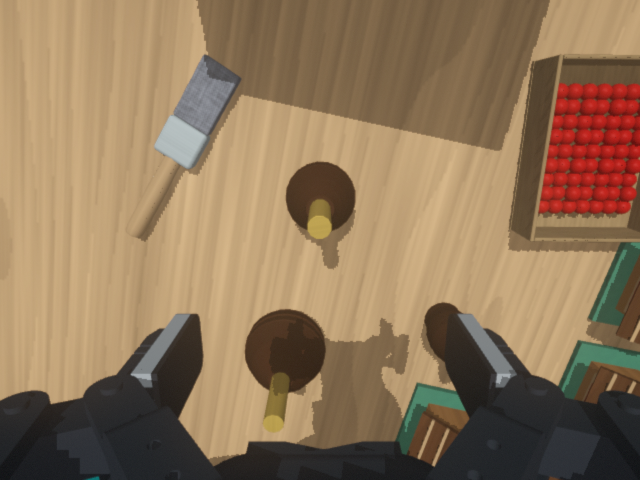

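The wrist picture shows the mid weight at (320,200), its stem tip at (319,227). That is 4–5 px, about 3 mm, from my projection, so I use the averaged stem position (0.484, 0.324). The fat weight is at (285,350), clear of the fingers.

```bash
python3 plan.py .4838 .3243 .121 1.788
```

```text
t 6.35 shift [-0.0105 -0.0122  1.1896] turn [-0.     -0.0001 -0.0028] [0.4853 0.3262 0.2994]
```

Request:
{"fn": "jog_arm", "kwargs": {
  "commands": [
    [[-0.01,-0.012,0.2],[0,0,-0.003],1],
    [[-0.01,-0.012,0.4],[0,0,-0.003],1],
    [[-0.01,-0.012,0.6],[0,0,-0.003],1],
    [[-0.01,-0.012,0.8],[0,0,-0.003],1],
    [[-0.01,-0.012,1],[0,0,-0.003],1],
    [[-0.01,-0.012,1],[0,0,-0.003],1]
  ]
}}

```text
time: 6.95
ee_pos: [0.4822, 0.3233, 0.1452]
tcp_rot: [-3.135, 0.002, 1.789]
wrist_force: [0.1, -0.1, -0.2]
gripper_width: 0.0854
grip_force: 0.0
```

Request:
{"fn": "jog_arm", "kwargs": {
  "commands": [
    [[0,0,0.1],[0,0,0],1],
    [[0,0,0.18],[0,0,0],0.7],
    [[0,0,0.18],[0,0,0],0.5],
    [[0,0,0.18],[0,0,0],0.4],
    [[0,0,0.18],[0,0,0],0.33],
    [[0,0,0.18],[0,0,0],0.29]
  ]
}}

```text
time: 7.55
ee_pos: [0.484, 0.3247, 0.1232]
tcp_rot: [3.141, -0.001, 1.791]
wrist_force: [-0.8, -0.1, -0.4]
gripper_width: 0.0248
grip_force: 0.0
```

Request:
{"fn": "jog_arm", "kwargs": {
  "commands": [
    [[0,0,0],[0,0,0],0.25],
    [[0,0,0],[0,0,0],0.2],
    [[0,0,0],[0,0,0],0],
    [[0,0,0],[0,0,0],0],
    [[0,0,0],[0,0,0],0],
    [[0,0,0],[0,0,0],0]
  ],
  "force": 40
}}

```text
time: 8.15
ee_pos: [0.4836, 0.3246, 0.1229]
tcp_rot: [-3.142, -0.001, 1.791]
wrist_force: [-3.5, -1.1, 6.7]
gripper_width: 0.0168
grip_force: 38.9
```

Request:
{"fn": "jog_arm", "kwargs": {
  "commands": [
    [[0,0,-0.1],[0,0,0],0],
    [[0,0,-0.3],[0,0,0],0],
    [[0,0,-0.5],[0,0,0],0],
    [[0,0,-0.7],[0,0,0],0],
    [[0,0,-0.9],[0,0,0],0],
    [[0,0,-1],[0,0,0],0]
  ],
  "force": 60
}}

```text
time: 8.75
ee_pos: [0.4841, 0.3246, 0.2754]
tcp_rot: [3.139, -0.001, 1.791]
wrist_force: [0.3, -0.2, -5.3]
gripper_width: 0.0163
grip_force: 59.1
```

Request:
{"fn": "jog_arm", "kwargs": {
  "commands": [
    [[0,0,-0.2],[0,0,0],0],
    [[0,0,-0.4],[0,0,0],0],
    [[0,0,-0.5],[0,0,0],0],
    [[0,0,-0.5],[0,0,0],0],
    [[0,0,-0.5],[0,0,0],0]
  ]
}}

```text
time: 9.25
ee_pos: [0.484, 0.3246, 0.3467]
tcp_rot: [-3.141, 0.0, 1.791]
wrist_force: [0.6, -0.1, -5.7]
gripper_width: 0.0166
grip_force: 59.4
```

```bash
python3 plan.py .5065 -.105 .34 1.788
python3 - <<'E'
from h import *
im=grab_frame("wrist"); cv2.imwrite("pics/w2.png",im[:,:,::-1])
E
```

```text
t 9.25 shift [-2.8274 -0.4789  0.0448] turn [-0.0002  0.      0.0009] [0.484  0.3246 0.3467]
```

View pics/w2.png

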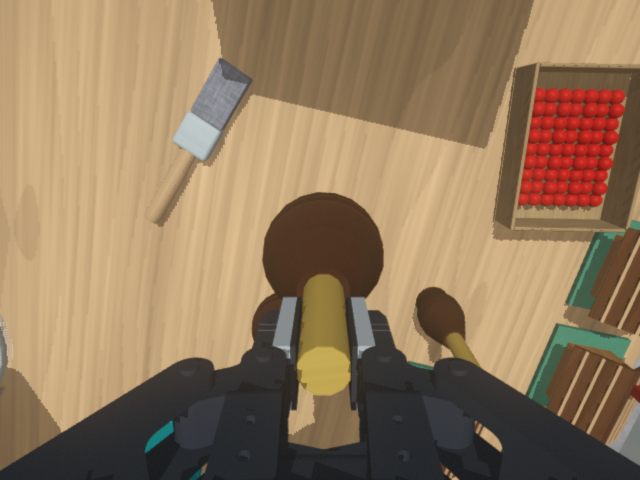

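The weight is held by its stem (tip at (325,368), body centred at (323,253)) and the others are undisturbed.

Request:
{"fn": "jog_arm", "kwargs": {
  "commands": [
    [[-0.2,-0.03,0],[0,0,0],0],
    [[-0.45,-0.07,0],[0,0,0],0],
    [[-0.7,-0.12,0],[0,0,0],0],
    [[-0.94,-0.16,0],[0,0,0],0],
    [[-0.94,-0.16,0],[0,0,0],0]
  ]
}}

```text
time: 9.8
ee_pos: [0.4908, 0.1779, 0.3467]
tcp_rot: [-3.14, 0.001, 1.787]
wrist_force: [-0.2, 1.2, -5.6]
gripper_width: 0.0167
grip_force: 59.3
```

Request:
{"fn": "jog_arm", "kwargs": {
  "commands": [
    [[-0.2,-0.03,0],[0,0,0],0],
    [[-0.45,-0.07,0],[0,0,0],0],
    [[-0.7,-0.12,0],[0,0,0],0],
    [[-0.94,-0.16,0],[0,0,0],0],
    [[-0.94,-0.16,0],[0,0,0],0]
  ]
}}

```text
time: 10.3
ee_pos: [0.4983, 0.0354, 0.3462]
tcp_rot: [-3.14, 0.001, 1.787]
wrist_force: [-0.4, 1.6, -5.3]
gripper_width: 0.0164
grip_force: 59.0
```

Request:
{"fn": "jog_arm", "kwargs": {
  "commands": [
    [[-0.2,-0.03,0],[0,0,0],0],
    [[-0.45,-0.07,0],[0,0,0],0],
    [[-0.65,-0.12,0],[0,0,0],0],
    [[-0.85,-0.15,0],[0,0,0],0],
    [[-0.947,-0.159,0],[0,0,0],0],
    [[-0.947,-0.159,0],[0,0,0],0],
    [[-0.947,-0.159,0],[0,0,0],0]
  ]
}}

```text
time: 11.0
ee_pos: [0.5062, -0.1045, 0.3466]
tcp_rot: [-3.141, -0.001, 1.791]
wrist_force: [-1.1, 0.5, -4.9]
gripper_width: 0.0165
grip_force: 58.9
```

```bash
python3 plan.py .5065 -.105 .34 1.788
python3 - <<'E'
from fit import *
p=np.array(env.get_state()["ee_pos"])
for n in("wrist","scene"):
    im=grab_frame(n)[:,:,::-1].copy()
    cv2.imwrite(f"pics/{n}3raw.png",im)
    A=[tuple(proj(n,(p[0],p[1],p[2]-.123+z)).round().astype(int)) for z in(0,.034,.155)]
    if n=="scene":
        c=case([.5065,-.105,.217])[0]
        for q in c: cv2.circle(im,tuple(proj(n,q).round().astype(int)),2,(0,0,255),-1)
        cv2.circle(im,tuple(proj(n,(.5065,-.105,.175)).round().astype(int)),2,(255,0,0),-1)
    else:
        for q in case([.5065,-.105,.217])[0][1::2]: cv2.circle(im,tuple(proj(n,q).round().astype(int)),3,(0,0,255),-1)
    for a in A: cv2.circle(im,tuple(map(int,a)),3,(0,255,0),-1)
    print(n,A)
    cv2.imwrite(f"pics/{n}3.png",im)
E
```

```text
t 11.0 shift [-0.0034  0.0011  0.0437] turn [-0.0003 -0.0004  0.0008] [ 0.5062 -0.1045  0.3466]
wrist [(np.int64(323), np.int64(231)), (np.int64(323), np.int64(247)), (np.int64(323), np.int64(366))]
scene [(np.int64(293), np.int64(169)), (np.int64(292), np.int64(152)), (np.int64(290), np.int64(85))]
```

View pics/wrist3.png

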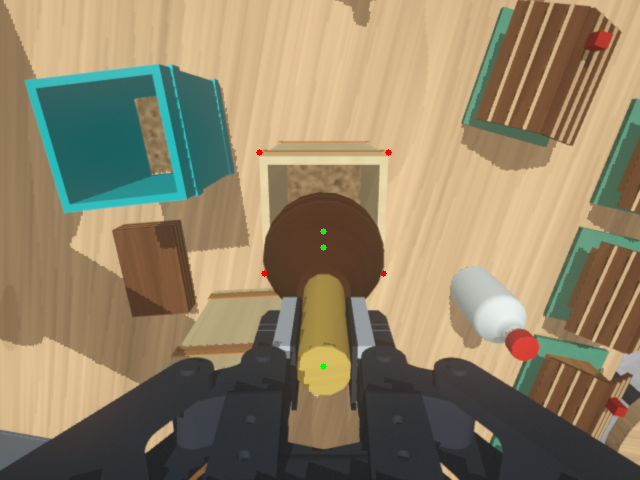

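View pics/scene3.png

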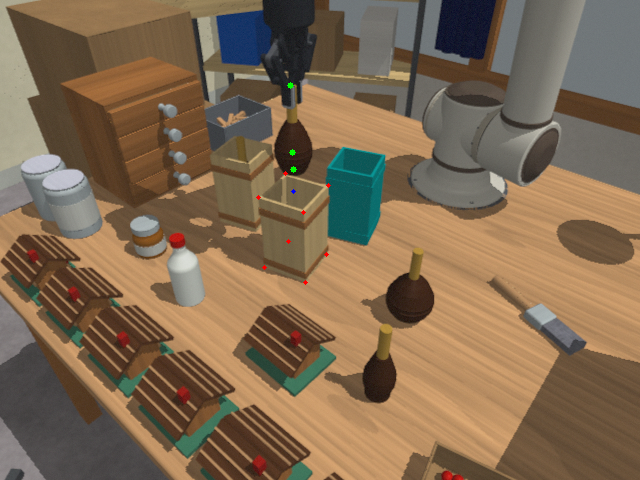

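Both overlays agree: the predicted rim corners lie on the case (wrist 259–389 against 261–387 seen) and the weight's axis is centred over the mouth (323–324). Now I lower it slowly.

Request:
{"fn": "jog_arm", "kwargs": {
  "commands": [
    [[0,0,0.06],[0,0,0],0],
    [[0,0,0.12],[0,0,0],0],
    [[0,0,0.19],[0,0,0],0],
    [[0,0,0.26],[0,0,0],0],
    [[0,0,0.33],[0,0,0],0],
    [[0,0,0.4],[0,0,0],0],
    [[0,0,0.46],[0,0,0],0],
    [[0,0,0.5],[0,0,0],0]
  ]
}}

```text
time: 11.9
ee_pos: [0.506, -0.1049, 0.2712]
tcp_rot: [-3.141, -0.001, 1.791]
wrist_force: [-1.1, -0.2, -5.0]
gripper_width: 0.0163
grip_force: 59.0
```

Request:
{"fn": "jog_arm", "kwargs": {
  "commands": [
    [[0,0,0.05],[0,0,0],0],
    [[0,0,0.1],[0,0,0],0],
    [[0,0,0.15],[0,0,0],0],
    [[0,0,0.2],[0,0,0],0],
    [[0,0,0.25],[0,0,0],0],
    [[0,0,0.3],[0,0,0],0],
    [[0,0,0.3],[0,0,0],0]
  ]
}}

```text
time: 12.6
ee_pos: [0.5059, -0.1049, 0.226]
tcp_rot: [-3.14, -0.001, 1.791]
wrist_force: [-1.5, 0.5, -6.1]
gripper_width: 0.0165
grip_force: 58.9
```

Request:
{"fn": "jog_arm", "kwargs": {
  "commands": [
    [[0,0,0.04],[0,0,0],0],
    [[0,0,0.08],[0,0,0],0],
    [[0,0,0.11],[0,0,0],0],
    [[0,0,0.13],[0,0,0],0],
    [[0,0,0.13],[0,0,0],0]
  ]
}}

```text
time: 13.1
ee_pos: [0.506, -0.1049, 0.2073]
tcp_rot: [-3.141, -0.001, 1.791]
wrist_force: [0.4, 0.4, -5.8]
gripper_width: 0.0165
grip_force: 59.1
```

Request:
{"fn": "jog_arm", "kwargs": {
  "commands": [
    [[0,0,0.01],[0,0,0],0],
    [[0,0,0.02],[0,0,0],0],
    [[0,0,0.02],[0,0,0],0]
  ]
}}

```text
time: 13.4
ee_pos: [0.5062, -0.105, 0.2047]
tcp_rot: [-3.141, -0.0, 1.791]
wrist_force: [0.2, -1.0, -5.3]
gripper_width: 0.0165
grip_force: 59.1
```

Request:
{"fn": "jog_arm", "kwargs": {
  "commands": [
    [[0,0,0.01],[0,0,0],0],
    [[0,0,0.016],[0,0,0],0],
    [[0,0,0.016],[0,0,0],0]
  ]
}}

```text
time: 13.7
ee_pos: [0.5062, -0.105, 0.2022]
tcp_rot: [-3.141, -0.0, 1.791]
wrist_force: [0.8, -0.2, -5.5]
gripper_width: 0.0163
grip_force: 59.1
```

Request:
{"fn": "jog_arm", "kwargs": {
  "commands": [
    [[0,0,0.01],[0,0,0],0],
    [[0,0,0.016],[0,0,0],0],
    [[0,0,0.016],[0,0,0],0]
  ]
}}

```text
time: 14.0
ee_pos: [0.5062, -0.105, 0.1998]
tcp_rot: [-3.141, -0.0, 1.791]
wrist_force: [0.5, 0.4, -5.6]
gripper_width: 0.0166
grip_force: 59.1
```

Request:
{"fn": "jog_arm", "kwargs": {
  "commands": [
    [[0,0,0.01],[0,0,0],0],
    [[0,0,0.016],[0,0,0],0],
    [[0,0,0.016],[0,0,0],0]
  ]
}}

```text
time: 14.3
ee_pos: [0.5062, -0.105, 0.1974]
tcp_rot: [-3.141, -0.0, 1.791]
wrist_force: [0.3, 0.4, -6.2]
gripper_width: 0.0163
grip_force: 59.1
```

Request:
{"fn": "jog_arm", "kwargs": {
  "commands": [
    [[0,0,0.01],[0,0,0],0],
    [[0,0,0.016],[0,0,0],0],
    [[0,0,0.016],[0,0,0],0]
  ]
}}

```text
time: 14.6
ee_pos: [0.5062, -0.105, 0.195]
tcp_rot: [-3.141, -0.0, 1.791]
wrist_force: [-0.2, -0.1, -5.6]
gripper_width: 0.0165
grip_force: 59.1
```

Request:
{"fn": "jog_arm", "kwargs": {
  "commands": [
    [[0,0,0.01],[0,0,0],0],
    [[0,0,0.016],[0,0,0],0],
    [[0,0,0.016],[0,0,0],0]
  ]
}}

```text
time: 14.9
ee_pos: [0.5061, -0.105, 0.1926]
tcp_rot: [-3.141, -0.0, 1.791]
wrist_force: [0.2, -0.8, -5.7]
gripper_width: 0.0165
grip_force: 59.1
```

Request:
{"fn": "jog_arm", "kwargs": {
  "commands": [
    [[0,0,0.01],[0,0,0],0],
    [[0,0,0.016],[0,0,0],0],
    [[0,0,0.016],[0,0,0],0]
  ]
}}

```text
time: 15.2
ee_pos: [0.5062, -0.105, 0.1902]
tcp_rot: [-3.141, -0.0, 1.791]
wrist_force: [0.8, -0.5, -5.1]
gripper_width: 0.0161
grip_force: 59.1
```

Request:
{"fn": "jog_arm", "kwargs": {
  "commands": [
    [[0,0,0.01],[0,0,0],0],
    [[0,0,0.016],[0,0,0],0],
    [[0,0,0.016],[0,0,0],0]
  ]
}}

```text
time: 15.5
ee_pos: [0.5061, -0.105, 0.1878]
tcp_rot: [-3.141, -0.0, 1.791]
wrist_force: [-0.4, 0.2, -5.3]
gripper_width: 0.0162
grip_force: 59.1
```

Request:
{"fn": "jog_arm", "kwargs": {
  "commands": [
    [[0,0,0.01],[0,0,0],0],
    [[0,0,0.016],[0,0,0],0],
    [[0,0,0.016],[0,0,0],0]
  ]
}}

```text
time: 15.8
ee_pos: [0.5062, -0.105, 0.1854]
tcp_rot: [-3.141, -0.0, 1.791]
wrist_force: [0.1, -0.4, -4.9]
gripper_width: 0.0163
grip_force: 59.1
```

Request:
{"fn": "jog_arm", "kwargs": {
  "commands": [
    [[0,0,0.01],[0,0,0],0],
    [[0,0,0.016],[0,0,0],0],
    [[0,0,0.016],[0,0,0],0]
  ]
}}

```text
time: 16.1
ee_pos: [0.5062, -0.105, 0.183]
tcp_rot: [-3.141, -0.0, 1.791]
wrist_force: [0.5, -0.4, -5.7]
gripper_width: 0.0162
grip_force: 59.1
```

Request:
{"fn": "jog_arm", "kwargs": {
  "commands": [
    [[0,0,0.01],[0,0,0],0],
    [[0,0,0.016],[0,0,0],0],
    [[0,0,0.016],[0,0,0],0]
  ]
}}

```text
time: 16.4
ee_pos: [0.5062, -0.105, 0.1806]
tcp_rot: [-3.141, -0.0, 1.791]
wrist_force: [0.6, 0.1, -5.8]
gripper_width: 0.0167
grip_force: 59.1
```

Request:
{"fn": "jog_arm", "kwargs": {
  "commands": [
    [[0,0,0.01],[0,0,0],0],
    [[0,0,0.016],[0,0,0],0],
    [[0,0,0.016],[0,0,0],0]
  ]
}}

```text
time: 16.7
ee_pos: [0.5062, -0.105, 0.1782]
tcp_rot: [-3.141, -0.0, 1.791]
wrist_force: [0.1, -0.1, -4.8]
gripper_width: 0.0161
grip_force: 59.1
```

Request:
{"fn": "jog_arm", "kwargs": {
  "commands": [
    [[0,0,0.01],[0,0,0],0],
    [[0,0,0.016],[0,0,0],0],
    [[0,0,0.016],[0,0,0],0]
  ]
}}

```text
time: 17.0
ee_pos: [0.5062, -0.105, 0.1758]
tcp_rot: [-3.141, -0.0, 1.791]
wrist_force: [-0.4, 0.8, -4.7]
gripper_width: 0.0163
grip_force: 59.1
```

Request:
{"fn": "jog_arm", "kwargs": {
  "commands": [
    [[0,0,0.01],[0,0,0],0],
    [[0,0,0.016],[0,0,0],0],
    [[0,0,0.016],[0,0,0],0]
  ]
}}

```text
time: 17.3
ee_pos: [0.5061, -0.105, 0.1734]
tcp_rot: [-3.141, -0.0, 1.791]
wrist_force: [0.6, 0.9, -4.7]
gripper_width: 0.0163
grip_force: 59.1
```

Request:
{"fn": "jog_arm", "kwargs": {
  "commands": [
    [[0,0,0.01],[0,0,0],0],
    [[0,0,0.016],[0,0,0],0],
    [[0,0,0.016],[0,0,0],0]
  ]
}}

```text
time: 17.6
ee_pos: [0.5062, -0.105, 0.171]
tcp_rot: [-3.141, -0.0, 1.791]
wrist_force: [0.1, -0.4, -4.9]
gripper_width: 0.0161
grip_force: 59.1
```

Request:
{"fn": "jog_arm", "kwargs": {
  "commands": [
    [[0,0,0.01],[0,0,0],0],
    [[0,0,0.016],[0,0,0],0],
    [[0,0,0.016],[0,0,0],0]
  ]
}}

```text
time: 17.9
ee_pos: [0.5061, -0.105, 0.1686]
tcp_rot: [-3.141, -0.0, 1.791]
wrist_force: [-0.4, -0.5, -5.1]
gripper_width: 0.0162
grip_force: 59.1
```

Request:
{"fn": "jog_arm", "kwargs": {
  "commands": [
    [[0,0,0.01],[0,0,0],0],
    [[0,0,0.016],[0,0,0],0],
    [[0,0,0.016],[0,0,0],0]
  ]
}}

```text
time: 18.2
ee_pos: [0.5062, -0.105, 0.1662]
tcp_rot: [-3.141, -0.0, 1.791]
wrist_force: [-0.2, 0.1, -5.4]
gripper_width: 0.0167
grip_force: 59.1
```

Request:
{"fn": "jog_arm", "kwargs": {
  "commands": [
    [[0,0,0.01],[0,0,0],0],
    [[0,0,0.016],[0,0,0],0],
    [[0,0,0.016],[0,0,0],0]
  ]
}}

```text
time: 18.5
ee_pos: [0.5061, -0.105, 0.1638]
tcp_rot: [-3.141, -0.0, 1.791]
wrist_force: [0.1, 0.1, -5.7]
gripper_width: 0.0163
grip_force: 59.1
```

Request:
{"fn": "jog_arm", "kwargs": {
  "commands": [
    [[0,0,0.01],[0,0,0],0],
    [[0,0,0.016],[0,0,0],0],
    [[0,0,0.016],[0,0,0],0]
  ]
}}

```text
time: 18.8
ee_pos: [0.5061, -0.105, 0.1614]
tcp_rot: [-3.141, -0.0, 1.791]
wrist_force: [1.2, -0.7, -4.9]
gripper_width: 0.0164
grip_force: 59.1
```

Request:
{"fn": "jog_arm", "kwargs": {
  "commands": [
    [[0,0,0.01],[0,0,0],0],
    [[0,0,0.016],[0,0,0],0],
    [[0,0,0.016],[0,0,0],0]
  ]
}}

```text
time: 19.1
ee_pos: [0.5062, -0.105, 0.159]
tcp_rot: [-3.141, -0.0, 1.791]
wrist_force: [0.3, 0.1, -5.5]
gripper_width: 0.0159
grip_force: 59.1
```

Request:
{"fn": "jog_arm", "kwargs": {
  "commands": [
    [[0,0,0.01],[0,0,0],0],
    [[0,0,0.016],[0,0,0],0],
    [[0,0,0.016],[0,0,0],0]
  ]
}}

```text
time: 19.4
ee_pos: [0.5062, -0.1049, 0.1566]
tcp_rot: [-3.141, -0.0, 1.791]
wrist_force: [-0.5, 0.5, -5.2]
gripper_width: 0.0164
grip_force: 59.1
```

Request:
{"fn": "jog_arm", "kwargs": {
  "commands": [
    [[0,0,0.01],[0,0,0],0],
    [[0,0,0.016],[0,0,0],0],
    [[0,0,0.016],[0,0,0],0]
  ]
}}

```text
time: 19.7
ee_pos: [0.5062, -0.105, 0.1543]
tcp_rot: [-3.141, -0.0, 1.791]
wrist_force: [-0.5, 0.1, -4.1]
gripper_width: 0.0164
grip_force: 59.0
```

Request:
{"fn": "jog_arm", "kwargs": {
  "commands": [
    [[0,0,0.01],[0,0,0],0],
    [[0,0,0.016],[0,0,0],0],
    [[0,0,0.016],[0,0,0],0]
  ]
}}

```text
time: 20.0
ee_pos: [0.5063, -0.105, 0.1524]
tcp_rot: [3.141, 0.0, 1.791]
wrist_force: [-1.1, -0.1, 0.8]
gripper_width: 0.0163
grip_force: 59.6
```

Contact: the wrist force went from −5.4 to about +0.8 N, so the floor carries the weight. I hold briefly, then release.

Request:
{"fn": "jog_arm", "kwargs": {
  "commands": [
    [[0,0,0],[0,0,0],0],
    [[0,0,0],[0,0,0],0],
    [[0,0,0],[0,0,0],0]
  ],
  "force": 20
}}

```text
time: 20.3
ee_pos: [0.5063, -0.105, 0.1522]
tcp_rot: [3.141, -0.0, 1.791]
wrist_force: [-0.6, 0.3, 1.7]
gripper_width: 0.0164
grip_force: 59.6
```

Request:
{"fn": "jog_arm", "kwargs": {
  "commands": [
    [[0,0,0],[0,0,0],0.23],
    [[0,0,0],[0,0,0],0.27],
    [[0,0,0],[0,0,0],0.35],
    [[0,0,0],[0,0,0],0.38],
    [[0,0,0],[0,0,0],0.38],
    [[0,0,0],[0,0,0],0.38]
  ]
}}

```text
time: 20.9
ee_pos: [0.5062, -0.105, 0.1519]
tcp_rot: [-3.141, -0.0, 1.791]
wrist_force: [-1.3, -0.8, 0.5]
gripper_width: 0.0323
grip_force: 0.0
```

Released. Now I retreat straight up.

Request:
{"fn": "jog_arm", "kwargs": {
  "commands": [
    [[0,0,-0.05],[0,0,0],0.38],
    [[0,0,-0.15],[0,0,0],0.38],
    [[0,0,-0.3],[0,0,0],0.38],
    [[0,0,-0.5],[0,0,0],0.38],
    [[0,0,-0.7],[0,0,0],0.38],
    [[0,0,-0.9],[0,0,0],0.38],
    [[0,0,-1],[0,0,0],0.38],
    [[0,0,-1],[0,0,0],0.38]
  ]
}}

```text
time: 21.7
ee_pos: [0.5069, -0.1051, 0.3054]
tcp_rot: [3.137, 0.002, 1.791]
wrist_force: [-0.9, -0.3, -0.1]
gripper_width: 0.0328
grip_force: 0.0
```

Run:
```python
from h import *
for n in("scene","wrist"): cv2.imwrite(f"pics/{n}4.png",grab_frame(n)[:,:,::-1])
a,b=cv2.imread("pics/scene4.png"),cv2.imread("pics/wrist4.png")
cv2.imwrite("pics/end.png",np.hstack([cv2.resize(x,(400,300)) for x in(a,b)]))
```

```text
(no output)
```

View pics/end.png

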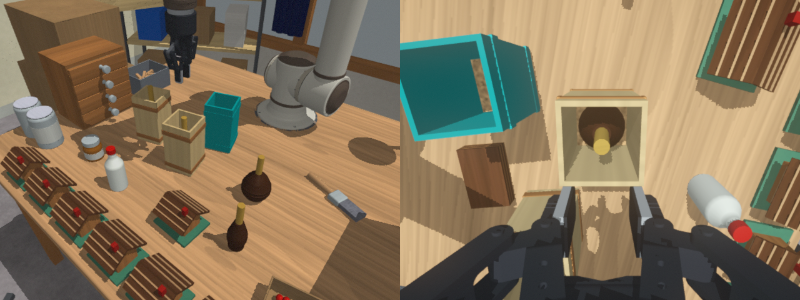

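The wrist half shows the weight standing centred and upright in the case at (602,130). The scene half shows its stem at (184,122), with everything else in place and the gripper clear.

```bash
python3 -c "
from plant import workorder; print(workorder.finish_job())"
```

```text
the job is handed in; nothing more can be done
None
```

The middle weight stands upright on the floor of the empty plywood case, released without a drop, the other things look undisturbed, the gripper is clear, and the job is handed in (no verdict was returned).

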